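# Weigh the buffer jar kept behind the square bottle

## Robot

A 6-joint arm with a two-finger parallel gripper is mounted at the origin on the work surface. World frame = base frame: x ahead of the robot, y to its left, z up, the work surface at z = 0. Lengths are in mm, angles in rad, forces in N, time in s.
With the tool pointing down it reaches from about 300 to 775 mm from the base axis. Payload 14.6 kg.
Tool frame: the origin (TCP) lies midway between the tips of the shut fingers; the grasp point (between the pads) lies behind it (manip.grip_depth is the z of the grasp point in the tool frame, in mm); z points along the fingers, y is the line along which they close (so a half turn about z gives the same grasp; the last joint's range is limited). The gripper opens to 94 mm and grips with 3 to 60 N. Pads are 16 mm wide; open, the fingers measure 119 mm over their backs; the gripper's body (75 mm by 177 mm) begins 78 mm behind the grasp point.
Start: joints at [-1.216, 0.3, 1.521, -0, 1.321, -0.067], TCP at [225.164, -501.787, 205.446] pointing down, gripper open.
Joint ranges: [-3.03, 3.03], [-0.79, 2.21], [0.23, 2.52], [-1.04, 4.18], [0, 3.07], [-2.55, 2.55]. Speed limits (rad/s): [2.22, 2.22, 2.57, 3.14, 3.14, 3.14].

## Interface

Orientations are given as [roll, pitch, yaw] about the fixed x, y, z axes, in that order (R = Rz(yaw) Ry(pitch) Rx(roll)).
In Python, from cell import manip gives the robot as it stands.
- The arm moves only by the tool nudge_tcp, called after "Request:" as a command line: name --argument value ..., lists and objects as JSON in quotes. Schema: {"type":"object","properties":{"increments":{"type":"object","properties":{"ticks":{"type":"array","items":{"type":"array","items":{"type":"number"},"minItems":6,"maxItems":6},"minItems":1,"maxItems":5}},"additionalProperties":false,"required":["ticks"]},"finger_gap":{"type":"number"},"grip_n":{"type":"number"},"only":{"type":"string"},"quiet":{"type":"boolean"},"lines":{"type":"string"}},"required":["increments"],"additionalProperties":false}. increments is an object whose key "ticks" holds a list of rows, 1 to 5 of them, each of 6 numbers: dx, dy, dz in units of 25 mm, then a rotation vector rx, ry, rz in units of 0.1 rad; each row is the pose to reach, as a shift and turn from the pose commanded when the call began, along the tool's axes at that moment; what a row does not reach only later rows make up. A row lasts 1/10 s, in which the tool goes at most 50 mm and 0.15 rad, less where a joint would pass 70% of its speed; a pose out of reach is approached as far as the arm can. finger_gap is the finger opening in mm, set as the call begins (left out keeps the last). The fingers move at their own pace and stop on an object; grip_n is the grip in N (left out, the last holds). Time passes only in rows, so rows that do not move let the fingers close. The tool returns the time, the measured TCP pose, the force, the opening and the grip force at its end. only (a regular expression) keeps the lines of the reply that match it, lines (a string "A,B") keeps lines A to B, and quiet returns only ok. Input that does not fit is refused with a message, and nothing moves.
- manip.read_state(): the state, without advancing time (a new reading comes with each control period).
- manip.camera(name): name is "scene" or "top"; returns (picture, depth): 384x512x3 uint8, red, green, blue; 384x512 float32, mm along the optical axis (not along the pixel's ray), 0 where there is no reading.
- manip.camera_info(name): a dict with "K" (3x3 intrinsics, pixels), "rvec" (rotation vector, rad) and "tvec" (3), from world to camera coordinates, as OpenCV has them. Camera axes: x right, y down, z forward; pixel columns grow to the right and rows downward; lengths in mm; the calibration is good to about 2 mm. A picture is of the moment at which its call begins. camera_info takes no time and is no camera call.
- manip.sign_off(): hands the job in; it is judged then, once.
The state is a dict: "clock": time; "joints": joint angles; "qd": joint speeds; "effort": joint torques, N m; "eef_pos": TCP position; "eef_rot": TCP orientation; "wrist_force": force on the tool from outside, world axes, zero at the start; "moment": the same for the moment, N m; "finger_gap": finger opening in mm; "finger_force": force on a finger pad.
Only numpy, scipy, OpenCV 4.12 (cv2) and the standard library are available. Lean on these libraries where they do the work, as an engineer would, in place of code of your own. Each camera call takes 0.05 s, during which the arm holds its last target. There are 200 camera calls.

## Task

Weigh the squat amber jar that stands hidden behind the tall square bottle in the grey two-lane reagent rack (not its twin behind the round bottle). First move the square bottle out of the way and stand it upright in the flat steel tray, leaving the jar where it is meanwhile; then take out that jar and stand it upright, with its whole foot, on the balance's round pan. Set both down gently, without dropping them, and let go.

Things in the scene. Friction and masses are not known exactly. Their poses are not given: they have to be found in the camera images.
- square_bottle: Tall white square bottle, grey cap, in the robot-side half of one rack lane (a round one stands 140 mm to its side). Body 58 x 58 mm, straight to 125 mm; cap 34 mm wide, top at 155 mm; 0.3 kg. Origin: centre of underside, z up, x, y square to its sides; at first +x points away from the robot to the jar (yaw under 0.3 rad). 75 mm free on its +-y sides. Gripped 110 mm up, the cap clears the palm.
- jar: Jar to weigh: amber, black lid, 52 mm diameter all the way up, 70 mm high, 0.18 kg, upright behind the square bottle (60 mm farther from the robot, gap 5 mm). Its twin behind the round bottle stays. Origin: centre of underside, z up. The rack's floor is 6 mm above the bench; its rims and divider, at most 22 mm above the bench, run some 60 mm to either side of the jar and 30 mm behind its centre.
- tray: Flat open square steel tray, empty, fixed on the bench left or right in front of the rack: 160 x 160 mm outside, rim 14 mm high, walls 4 mm, floor 4 mm thick (the bottle comes to stand 4 mm above the tray's origin). Origin: centre of underside, x and y along its sides, z up.
- pan (a point): Centre of the top face of the round steel pan (110 mm diameter, rigid, 56 mm above the bench) of the grey balance fixed on the other side from the tray. z up. The balance's case, 46 mm high, reaches 115 mm from here towards the robot; the pan stands clear above it.

How it is judged (in metres and radians):
On the way:
1. the square bottle stands upright inside the tray, released and at rest, while the jar still stands in its place in the rack (x of square_bottle in the frame of tray between -0.055 and 0.055 m and y of square_bottle in the frame of tray between -0.055 and 0.055 m and z of square_bottle in the frame of tray below 0.012 m and angle between each of square_bottle, jar's own z axis and vertical below 0.15 rad and linear speed of square_bottle below 0.03 m/s and contact force between the fingers and square_bottle below 0.1 N and distance of jar from where it was at the start of the episode below 0.03 m), for 0.2 s.
At the end, for the whole second after the job is handed in: The square bottle stands upright (within 0.15 rad) on the tray's floor inside its rim (its axis within 55 mm of the tray's centre along each side); the jar from behind it stands upright (within 0.15 rad) on the pan with its axis within 30 mm of the pan's centre; both released and at rest (x of square_bottle in the frame of tray between -0.055 and 0.055 m and y of square_bottle in the frame of tray between -0.055 and 0.055 m and z of square_bottle in the frame of tray below 0.012 m and angle between each of square_bottle, jar's own z axis and vertical below 0.15 rad and linear speed of each of square_bottle, jar below 0.03 m/s and contact force between the fingers and square_bottle below 0.1 N and horizontal distance between jar and pan below 0.03 m and z of jar in the frame of pan between -0.006 and 0.008 m and contact force between the fingers and jar below 0.1 N); the robot touches nothing.
It fails at once if the square bottle or the jar is dropped (falls free from more than about 25 mm: faster than 0.7 m/s while not held) ((linear speed of square_bottle above 0.7 m/s and contact force between the fingers and square_bottle below 0.05 N) or (linear speed of jar above 0.7 m/s and contact force between the fingers and jar below 0.05 N)).
It also fails if it takes over 58 s, if anything falls off the work surface, if the arm or the gripper's body presses on something with over 40 N, if the wrist force passes 120 N, or if a joint passes its speed limit or range.

## Working session

There is one attempt and no reset: what is moved stays moved. The work goes in short steps, Python scripts to look and compute and a tool call to move; the robot and the scene stay as the last step left them, time stands still between calls to the robot, and variables do not carry over. Pictures are saved under pics/ and viewed, at most 10 in all, crops included, and the job is handed in when it is done.

```bash
ls; mkdir -p pics
```

Create h.py:
```python
import numpy as np, cv2
from cell import manip
def cam(n):
    p,d=manip.camera(n); i=manip.camera_info(n)
    K=np.array(i["K"],float).reshape(3,3); R=cv2.Rodrigues(np.array(i["rvec"],float))[0]; t=np.array(i["tvec"],float).ravel()
    v,u=np.indices(d.shape)
    rays=np.stack([u,v,np.ones_like(u)],-1)@np.linalg.inv(K).T
    W=(rays*d[...,None]-t)@R
    W[d<=0]=np.nan
    return p,d,W,K,R,t
```

Run:
```python
from h import *
ims=[]
for n in("scene","top"):
    p,d,W,K,R,t=cam(n); cv2.imwrite(f"pics/{n}0.png",p[...,::-1]); np.savez(f"{n}0.npz",p=p,W=W)
    print(n,K[0,0],-R.T@t,R[2])
print(manip.grip_depth, manip.read_state())
```

```text
cell.py
pics
scene 451.6945724429036 [1473.19838906  206.32185993  769.57358634] [-0.77712392 -0.16905511 -0.60621678]
top 495.8366601928109 [ 346.678548     -3.52255919 1262.82269925] [ 0.14635601 -0.002972   -0.98922752]
-18.8 {'clock': 0.1, 'joints': array([-1.21561007e+00,  3.00385768e-01,  1.52151136e+00, -2.53659642e-05,
        1.32069347e+00, -6.65968692e-02]), 'qd': array([-0.00036565, -0.0009158 , -0.00130459,  0.0015657 , -0.00027662,
        0.00079658]), 'effort': array([ 1.46300295e-04, -5.32647407e+01, -3.53288949e+01,  7.08285207e-02,
        2.34139472e-02, -9.25436461e-05]), 'eef_pos': array([ 225.07562639, -501.58424738,  204.96262997]), 'eef_rot': array([-3.14059529e+00, -4.18945547e-05,  4.21789395e-01]), 'wrist_force': array([ 0.45702145, -0.55165923, -0.24184927]), 'moment': array([0.01994069, 0.02037139, 0.0465569 ]), 'finger_force': 0.0, 'finger_gap': 93.73299439617128}
```

View pics/scene0.png

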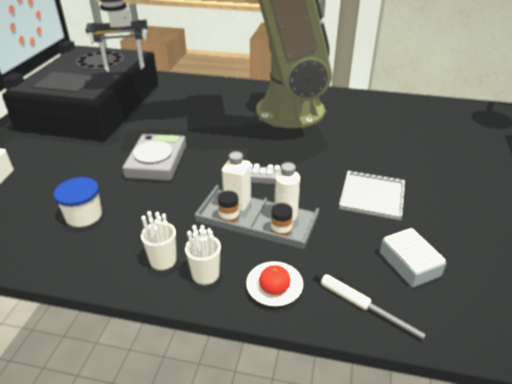

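View pics/top0.png

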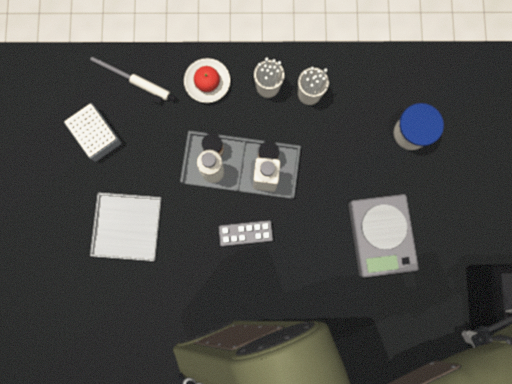

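The scene view shows the square bottle at (237,183) with its jar at (229,207). The top view has the bottle cap at (267,169), the jar lid at (269,150), the tray at (126,227) and the balance pan at (385,227). Next I measure these.

Run:
```python
from h import *
def load(n):
    z=np.load(n+"0.npz"); return z['p'].astype(int),z['W']
def box(W,u0,u1,v0,v1,m=None):
    return W[v0:v1,u0:u1].reshape(-1,3)
def rep(name,P):
    r=cv2.minAreaRect(P[:,:2].astype(np.float32)); print(name,len(P),"med",np.median(P,0).round(1),"rect c",np.round(r[0],1),"size",np.round(r[1],1),"ang",round(r[2],1))
for n,B in(("top",{"bot":(245,290,140,200),"jar":(245,290,135,175),"tray":(80,170,185,270),"pan":(340,425,190,280)}),("scene",{"bot":(215,256,145,225),"jar":(212,245,185,225),"tray":(330,415,165,225),"pan":(115,195,125,185)})):
    p,W=load(n)
    g=lambda k:box(W,*B[k])
    P=g("bot"); z=P[:,2]
    rep(n+" cap",P[(z>147)&(z<162)])
    s=(z>116)&(z<132); rep(n+" shoulder",P[s])
    s=(z>30)&(z<118); rep(n+" side",P[s])
    P=g("jar");z=P[:,2]; s=(z>70)&(z<82)
    if n=="top": s&=P[:,0]>np.median(P[s,0])-60
    rep(n+" lid",P[s])
    if n=="scene":
        s=(z>25)&(z<70); rep(n+" jarside",P[s])
    P=g("tray");z=P[:,2]; rep(n+" rim",P[(z>9)&(z<20)]); rep(n+" floor",P[(z>1.5)&(z<8)])
    P=g("pan");z=P[:,2]; s=(z>51)&(z<61); rep(n+" pan",P[s]); rep(n+" case",P[(z>41)&(z<51)])
p,W=load("top"); P=box(W,178,305,125,203); z=P[:,2]; rep("rack",P[(z>10)&(z<25)])
print(W[135:205:4,267].round(0).tolist())
```

```text
top cap 127 med [564.8 -52.  159.9] rect c [567.1 -50.7] size [32.7 31.6] ang 38.6
top shoulder 211 med [552.6 -49.2 128.9] rect c [567.4 -51. ] size [57.7 59.1] ang 82.9
top side 462 med [619.1 -56.2  76.1] rect c [594.4 -54. ] size [ 56.2 114. ] ang 84.6
top lid 315 med [626.9 -58.8  76.1] rect c [629.1 -59.1] size [50.1 43.9] ang 85.4
top rim 514 med [449.  308.4  13.3] rect c [449.  307.2] size [172.6 160.2] ang 85.3
top floor 3988 med [448.1 305.3   4. ] rect c [449.  308.5] size [232.9 214.2] ang 89.8
top pan 1576 med [ 439.8 -339.4   56. ] rect c [ 420.4 -338.1] size [169.2 114.3] ang 5.2
top case 2544 med [ 385.  -339.1   45.2] rect c [ 420.9 -341.2] size [189.3 139.8] ang 6.8
scene cap 133 med [575.1 -47.  158.5] rect c [570.5 -47.8] size [36.2 32.5] ang 28.3
scene shoulder 221 med [592.5 -39.1 126.7] rect c [571.7 -48.1] size [58.7 57.8] ang 83.5
scene side 1098 med [599.5 -43.   73.4] rect c [539.7 -39.9] size [ 57.7 233.8] ang 79.1
scene lid 314 med [622.6 -53.6  74.2] rect c [621.9 -53.2] size [56.9 66.8] ang 83.1
scene jarside 391 med [645.5 -42.1  48.7] rect c [622.6 -
[... 168 characters left out ...]
433.5 309.5] size [286.6 237.9] ang 5.1
scene pan 604 med [ 446.5 -335.1   53.9] rect c [ 442.9 -335.9] size [112.  107.2] ang 24.6
scene case 843 med [ 437.2 -324.6   43.3] rect c [ 424.7 -337. ] size [188.7 138.3] ang 6.5
rack 793 med [624.8  13.2  18.4] rect c [607.2  15.3] size [297.9 136.3] ang 81.7
[[686.0, -57.0, 5.0], [676.0, -57.0, 1.0], [647.0, -54.0, 76.0], [638.0, -54.0, 71.0], [626.0, -54.0, 79.0], [616.0, -54.0, 78.0], [594.0, -51.0, 132.0], [578.0, -50.0, 163.0], [569.0, -50.0, 162.0], [560.0, -50.0, 160.0], [551.0, -50.0, 159.0], [546.0, -51.0, 137.0], [nan, nan, nan], [537.0, -53.0, 74.0], [539.0, -56.0, -1.0], [529.0, -56.0, -2.0], [518.0, -56.0, -3.0], [508.0, -56.0, 1.0]]
```

Create go.py:
```python
import sys,numpy as np
from scipy.spatial.transform import Rotation as Ro
from cell import manip
x,y,z,yaw=map(float,sys.argv[1:5]); s=manip.read_state()
R=Ro.from_euler("xyz",s["eef_rot"]); T=Ro.from_euler("xyz",[np.pi,0,yaw])
print(round(s["clock"],2),"shift",R.inv().apply(np.array([x,y,z])-s["eef_pos"]).round(1),"rot",(R.inv()*T).as_rotvec().round(3),
 "at",s["eef_pos"].round(1),"rpy",s["eef_rot"].round(3),"gap",round(s["finger_gap"],1),"F",np.round(s["wrist_force"],1),round(s["finger_force"],1))
```

```bash
python3 go.py 568 -49.5 200 -0.12
```

```text
0.1 shift [ 497.9 -272.1    5.3] rot [-0.001  0.     0.542] at [ 225.1 -501.6  205. ] rpy [-3.141 -0.     0.422] gap 93.7 F [ 0.5 -0.6 -0.2] 0.0
```

The manual's scale: shifts go in units of 25 mm and turns go in units of 0.1 rad. Converting my numbers, -22 mm is -0.88, 200 mm is 8, 0.2 rad is 2.

Request:
nudge_tcp --increments '{"ticks":[[1.6, -0.88, 0, 0, 0, 0.4], [3.2, -1.76, 0, 0, 0, 0.8], [4.8, -2.64, 0, 0, 0, 1.2], [6.4, -3.52, 0, 0, 0, 1.6], [8, -4.4, 0, 0, 0, 2]]}' --finger_gap 94

```text
clock: 0.6
eef_pos: [363.3, -317.9, 205.3]
eef_rot: [-3.141, 0.0, 0.22]
wrist_force: [0.0, -0.4, 0.9]
finger_gap: 94.0
finger_force: 0.0
```

```bash
python3 go.py 568 -49.5 200 -0.12
```

```text
0.6 shift [ 258.3 -217.2    5.4] rot [-0.    0.    0.34] at [ 363.3 -317.9  205.3] rpy [-3.141  0.     0.22 ] gap 94.0 F [ 0.  -0.4  0.9] 0.0
```

Scaled: 185 mm is 7.4, -155 mm is -6.2, 0.3 rad is 3.

Request:
nudge_tcp --increments '{"ticks":[[1.48, -1.24, 0, 0, 0, 0.6], [2.96, -2.48, 0, 0, 0, 1.2], [4.44, -3.72, 0, 0, 0, 1.8], [5.92, -4.96, 0, 0, 0, 2.4], [7.4, -6.2, 0, 0, 0, 3]]}'

```text
clock: 1.1
eef_pos: [509.8, -125.8, 205.3]
eef_rot: [-3.142, 0.0, -0.081]
wrist_force: [0.9, -0.7, -0.6]
finger_gap: 93.9
finger_force: 0.0
```

```bash
python3 go.py 568 -49.5 200 -0.12
```

```text
1.1 shift [ 51.9 -80.7   5.3] rot [-0.     0.     0.039] at [ 509.8 -125.8  205.3] rpy [-3.142  0.    -0.081] gap 93.9 F [ 0.9 -0.7 -0.6] 0.0
```

Request:
nudge_tcp --increments '{"ticks":[[0, 0, 0, 0, 0, 0]]}'

```text
clock: 1.2
eef_pos: [510.9, -123.6, 204.9]
eef_rot: [-3.141, 0.0, -0.076]
wrist_force: [0.5, -0.5, -0.4]
finger_gap: 94.2
finger_force: 0.0
```

```bash
python3 go.py 568 -49.5 200 -0.12
```

```text
1.2 shift [ 51.3 -78.2   5. ] rot [-0.001  0.     0.044] at [ 510.9 -123.6  204.9] rpy [-3.141  0.    -0.076] gap 94.2 F [ 0.5 -0.5 -0.4] 0.0
```

Scaled: 50 mm is 2, -78 mm is -3.12, 0.044 rad is 0.44.

Request:
nudge_tcp --increments '{"ticks":[[1, -1.56, 0, 0, 0, 0.2], [2, -3.12, 0, 0, 0, 0.44], [2, -3.12, 0, 0, 0, 0.44]]}'

```text
clock: 1.5
eef_pos: [566.4, -50.8, 204.7]
eef_rot: [-3.141, 0.001, -0.119]
wrist_force: [-0.0, -0.7, 0.1]
finger_gap: 94.5
finger_force: 0.0
```

```bash
python3 go.py 567 -49.5 97 -0.12
```

Run:
```python
from h import *
p,d,W,K,R,t=cam("scene"); cv2.imwrite("pics/s1.png",cv2.resize(p[100:260,150:330,::-1],None,fx=4,fy=3.75))
```

```text
1.5 shift [  0.6  -1.3 107.7] rot [-0.001  0.001  0.001] at [566.4 -50.8 204.7] rpy [-3.141e+00  1.000e-03 -1.190e-01] gap 94.5 F [-0.  -0.7  0.1] 0.0
```

View pics/s1.png

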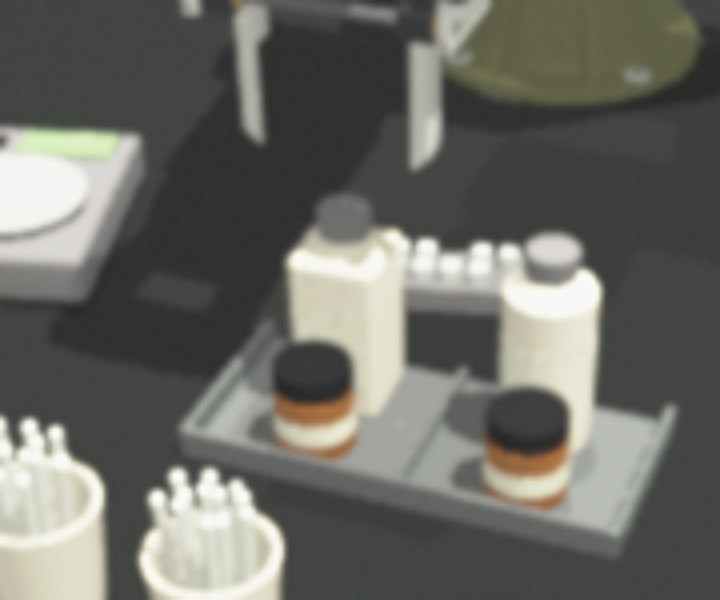

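The crop shows the open fingers (250,140) and (425,165) straddling the square bottle's cap (343,215). Now I go down.

Scaled: -1 mm is -0.04, 108 mm is 4.32.

Request:
nudge_tcp --increments '{"ticks":[[0, -0.04, 1.2, 0, 0, 0], [0, -0.04, 2.4, 0, 0, 0], [0, -0.04, 3.4, 0, 0, 0], [0, -0.04, 4.32, 0, 0, 0], [0, -0.04, 4.32, 0, 0, 0]]}'

```text
clock: 2.05
eef_pos: [562.9, -53.8, 94.7]
eef_rot: [-3.142, 0.005, -0.123]
wrist_force: [-0.9, -0.4, 0.2]
finger_gap: 93.9
finger_force: 0.0
```

```bash
python3 go.py 567 -49.5 97 -0.12
```

```text
2.05 shift [ 3.5 -4.8 -2.3] rot [-0.     0.005 -0.003] at [562.9 -53.8  94.7] rpy [-3.142  0.005 -0.123] gap 93.9 F [-0.9 -0.4  0.2] 0.0
```

Request:
nudge_tcp --increments '{"ticks":[[0, 0, 0, 0, 0, 0], [0, 0, 0, 0, 0, 0], [0, 0, 0, 0, 0, 0], [0, 0, 0, 0, 0, 0], [0, 0, 0, 0, 0, 0]]}' --finger_gap 50 --grip_n 20

```text
clock: 2.55
eef_pos: [565.2, -52.7, 97.9]
eef_rot: [-3.141, -0.001, -0.122]
wrist_force: [-0.0, 0.4, -0.3]
finger_gap: 58.0
finger_force: 19.9
```

```bash
python3 go.py 567 -49.5 97 -0.12
```

```text
2.55 shift [ 1.4 -3.4  0.9] rot [-0.    -0.001 -0.002] at [565.2 -52.7  97.9] rpy [-3.141e+00 -1.000e-03 -1.220e-01] gap 58.0 F [-0.   0.4 -0.3] 19.9
```

Request:
nudge_tcp --increments '{"ticks":[[0, 0, -0.2, 0, 0, 0], [0, 0, -0.6, 0, 0, 0], [0, 0, -1.2, 0, 0, 0], [0, 0, -1.8, 0, 0, 0], [0, 0, -2.2, 0, 0, 0]]}' --grip_n 30

```text
clock: 3.05
eef_pos: [565.3, -52.8, 154.2]
eef_rot: [3.142, -0.001, -0.122]
wrist_force: [0.4, 0.1, -2.8]
finger_gap: 58.3
finger_force: 29.8
```

```bash
python3 go.py 450 -38 150 -0.10
```

```text
3.05 shift [-116.3   -0.7    4. ] rot [ 0.    -0.001 -0.022] at [565.3 -52.8 154.2] rpy [ 3.142e+00 -1.000e-03 -1.220e-01] gap 58.3 F [ 0.4  0.1 -2.8] 29.8
```

Request:
nudge_tcp --increments '{"ticks":[[-0.4, 0, 0, 0, 0, 0], [-1.4, 0, 0, 0, 0, 0], [-2.6, 0, 0, 0, 0, 0], [-3.8, 0, 0, 0, 0, 0], [-4.6, 0, 0, 0, 0, 0]]}'

```text
clock: 3.55
eef_pos: [448.3, -38.4, 151.7]
eef_rot: [-3.142, 0.001, -0.122]
wrist_force: [-0.2, -0.5, -2.6]
finger_gap: 58.3
finger_force: 29.8
```

```bash
python3 go.py 449 306 150 -0.08
```

```text
3.55 shift [ -41.2 -341.9    1.8] rot [-0.     0.001 -0.042] at [448.3 -38.4 151.7] rpy [-3.142e+00  1.000e-03 -1.220e-01] gap 58.3 F [-0.2 -0.5 -2.6] 29.8
```

Scaled: -180 mm is -7.2, -140 mm is -5.6.

Request:
nudge_tcp --increments '{"ticks":[[-0.12, -0.8, 0, 0, 0, 0], [-0.32, -2.4, 0, 0, 0, 0], [-0.52, -4, 0, 0, 0, 0], [-0.72, -5.6, 0, 0, 0, 0], [-0.92, -7.2, 0, 0, 0, 0]]}'

```text
clock: 4.05
eef_pos: [448.8, 144.1, 152.0]
eef_rot: [3.141, 0.001, -0.122]
wrist_force: [1.1, 0.2, -3.1]
finger_gap: 58.0
finger_force: 29.8
```

```bash
python3 go.py 449 306 150 -0.08
```

```text
4.05 shift [ -19.6 -160.8    2. ] rot [ 0.     0.001 -0.042] at [448.8 144.1 152. ] rpy [ 3.141e+00  1.000e-03 -1.220e-01] gap 58.0 F [ 1.1  0.2 -3.1] 29.8
```

Scaled: -161 mm is -6.44, -150 mm is -6, -0.04 rad is -0.4.

Request:
nudge_tcp --increments '{"ticks":[[-0.16, -1.6, 0, 0, 0, -0.1], [-0.32, -3.2, 0, 0, 0, -0.2], [-0.52, -4.8, 0, 0, 0, -0.3], [-0.72, -6, 0, 0, 0, -0.4], [-0.76, -6.44, 0, 0, 0, -0.4]]}'

```text
clock: 4.55
eef_pos: [449.5, 306.7, 151.7]
eef_rot: [3.141, 0.001, -0.08]
wrist_force: [-0.4, -0.5, -3.0]
finger_gap: 58.3
finger_force: 29.8
```

Request:
nudge_tcp --increments '{"ticks":[[0, 0, 0, 0, 0, 0], [0, 0, 0, 0, 0, 0]]}'

```text
clock: 4.75
eef_pos: [450.6, 303.7, 152.1]
eef_rot: [3.141, 0.001, -0.083]
wrist_force: [-0.2, -1.0, -2.3]
finger_gap: 58.4
finger_force: 29.8
```

```bash
python3 go.py 449 306 95 -0.08
```

```text
4.75 shift [-1.7 -2.2 57.1] rot [ 0.001  0.001 -0.003] at [450.6 303.7 152.1] rpy [ 3.141e+00  1.000e-03 -8.300e-02] gap 58.4 F [-0.2 -1.  -2.3] 29.8
```

Request:
nudge_tcp --increments '{"ticks":[[-0.04, -0.08, 0.6, 0, 0, 0], [-0.04, -0.08, 1.2, 0, 0, 0], [-0.04, -0.08, 1.68, 0, 0, 0], [-0.04, -0.08, 1.96, 0, 0, 0], [-0.04, -0.08, 2.08, 0, 0, 0]]}'

```text
clock: 5.25
eef_pos: [450.0, 306.2, 99.9]
eef_rot: [3.141, 0.001, -0.083]
wrist_force: [-0.5, 0.8, -2.7]
finger_gap: 58.3
finger_force: 29.8
```

Request:
nudge_tcp --increments '{"ticks":[[0, 0, 0, 0, 0, 0], [0, 0, 0, 0, 0, 0]]}'

```text
clock: 5.45
eef_pos: [450.2, 306.9, 101.0]
eef_rot: [-3.141, -0.001, -0.082]
wrist_force: [0.8, -0.5, -2.8]
finger_gap: 57.7
finger_force: 29.8
```

```bash
python3 go.py 449 306 95.9 -0.08
```

```text
5.45 shift [-1.1  1.   5.1] rot [-0.    -0.001 -0.002] at [450.2 306.9 101. ] rpy [-3.141e+00 -1.000e-03 -8.200e-02] gap 57.7 F [ 0.8 -0.5 -2.8] 29.8
```

Request:
nudge_tcp --increments '{"ticks":[[0, 0, 0.04, 0, 0, 0], [0, 0, 0.08, 0, 0, 0], [0, 0, 0.12, 0, 0, 0], [0, 0, 0.16, 0, 0, 0], [0, 0, 0.16, 0, 0, 0]]}'

```text
clock: 5.95
eef_pos: [449.9, 306.9, 96.3]
eef_rot: [3.141, 0.0, -0.082]
wrist_force: [-0.4, -0.0, -2.1]
finger_gap: 58.4
finger_force: 29.8
```

```bash
python3 go.py 449 306 95.9 -0.08
```

```text
5.95 shift [-0.8  0.9  0.4] rot [ 0.     0.    -0.002] at [449.9 306.9  96.3] rpy [ 3.141  0.    -0.082] gap 58.4 F [-0.4 -0.  -2.1] 29.8
```

Scaled: 1.5 mm is 0.06, 1 mm is 0.04.

Request:
nudge_tcp --increments '{"ticks":[[0, 0, 0.02, 0, 0, 0], [0, 0, 0.04, 0, 0, 0], [0, 0, 0.06, 0, 0, 0], [0, 0, 0.06, 0, 0, 0]]}'

```text
clock: 6.35
eef_pos: [450.3, 307.2, 95.8]
eef_rot: [-3.141, -0.001, -0.082]
wrist_force: [-2.8, -0.3, 5.4]
finger_gap: 58.2
finger_force: 29.9
```

```bash
python3 go.py 449 306 95.9 -0.08
```

```text
6.35 shift [-1.2  1.3 -0.1] rot [-0.001 -0.001 -0.002] at [450.3 307.2  95.8] rpy [-3.141e+00 -1.000e-03 -8.200e-02] gap 58.2 F [-2.8 -0.3  5.4] 29.9
```

Contact, so I release.

Request:
nudge_tcp --increments '{"ticks":[[0, 0, 0, 0, 0, 0], [0, 0, 0, 0, 0, 0], [0, 0, 0, 0, 0, 0], [0, 0, 0, 0, 0, 0], [0, 0, 0, 0, 0, 0]]}' --finger_gap 90

```text
clock: 6.85
eef_pos: [449.9, 306.9, 94.9]
eef_rot: [3.142, 0.0, -0.082]
wrist_force: [0.4, 0.1, 0.1]
finger_gap: 89.2
finger_force: 0.0
```

Request:
nudge_tcp --increments '{"ticks":[[0, 0, -0.8, 0, 0, 0], [0, 0, -2, 0, 0, 0], [0, 0, -3.6, 0, 0, 0], [0, 0, -4.8, 0, 0, 0], [0, 0, -4.8, 0, 0, 0]]}'

```text
clock: 7.35
eef_pos: [451.1, 307.6, 219.2]
eef_rot: [-3.138, -0.006, -0.082]
wrist_force: [0.2, -0.4, -0.1]
finger_gap: 89.9
finger_force: 0.0
```

Run:
```python
from h import *
for n,B in(("top",(80,200,160,280)),("scene",(320,430,110,230))):
    p,d,W,K,R,t=cam(n); P=W[B[2]:B[3],B[0]:B[1]].reshape(-1,3); P=P[(np.abs(P[:,0]-450)<60)&(np.abs(P[:,1]-306)<60)]
    for a,b in((112,132),(148,164)):
        Q=P[(P[:,2]>a)&(P[:,2]<b)]; print(n,len(Q),cv2.minAreaRect(Q[:,:2].astype(np.float32)),np.median(Q[:,2])) if len(Q) else 0
    if n=="scene": P=W[170:230,205:260].reshape(-1,3)
    else: P=W[130:180,245:290].reshape(-1,3)
    Q=P[(P[:,2]>66)&(P[:,2]<84)]; print("lid",n,len(Q),cv2.minEnclosingCircle(Q[:,:2].astype(np.float32)),cv2.minAreaRect(Q[:,:2].astype(np.float32)),Q.mean(0),np.median(Q[:,2]))
    if n=="scene": cv2.imwrite("pics/s2.png",cv2.resize(p[90:250,180:430,::-1],None,fx=3,fy=3))
```

```bash
python3 go.py 628 -57 180 -0.12
```

```text
top 46 ((448.6658630371094, 313.0567626953125), (75.7519760131836, 22.4139347076416), 32.28326416015625) 127.2388829146695
top 19 ((459.4628601074219, 316.7615661621094), (7.239194393157959, 15.647357940673828), 75.94649505615234) 158.60327379682698
lid top 351 ((626.2543334960938, -58.107242584228516), 26.184467315673828) ((625.8009643554688, -58.62397766113281), (49.937503814697266, 50.89999771118164), 48.9605827331543) [625.43964353 -58.41488451  76.00345278] 75.99550544562575
scene 258 ((454.8387756347656, 310.839111328125), (57.96171951293945, 61.859798431396484), 83.81953430175781) 125.14791458370448
scene 113 ((455.777587890625, 310.7164611816406), (32.72114944458008, 32.5102653503418), 60.5408935546875) 156.87060662485925
lid scene 258 ((628.791015625, -55.25971603393555), 27.146663665771484) ((629.7625122070312, -55.00758743286133), (51.424922943115234, 50.92814254760742), 5.845139503479004) [632.00234379 -53.93730522  73.27306088] 73.77666113703319
7.45 shift [207.3 348.   34.8] rot [-0.    -0.     0.038] at [449.9 306.8 214.8] rpy [-3.141 -0.    -0.082] gap 89.9 F [ 0.1  0.  -0.8] 0.0
```

View pics/s2.png

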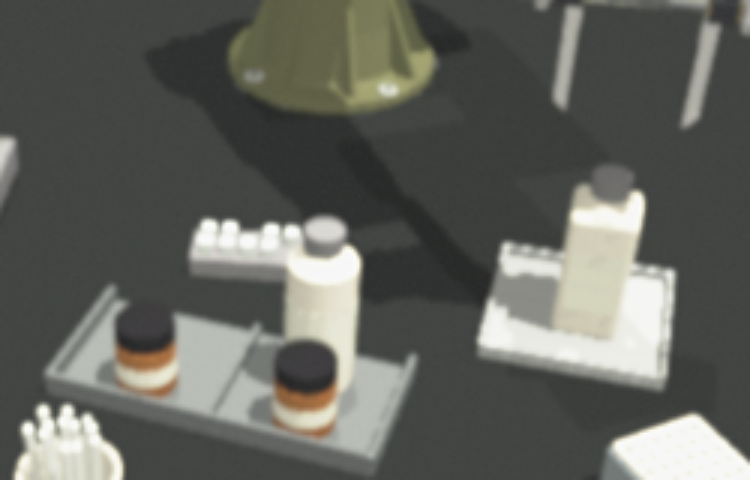

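The bottle stands upright in the tray (595,255 in the crop) and the jar (147,350) is still in place. Now to the jar.

Scaled: 170 mm is 6.8, 136 mm is 5.44, 0.04 rad is 0.4.

Request:
nudge_tcp --increments '{"ticks":[[0.8, 1.36, 0, 0, 0, 0], [1.6, 2.72, 0, 0, 0, 0.1], [2.4, 4.08, 0, 0, 0, 0.2], [3.2, 5.44, 0, 0, 0, 0.3], [4, 6.8, 0, 0, 0, 0.4]]}' --finger_gap 94

```text
clock: 7.95
eef_pos: [535.6, 127.6, 213.3]
eef_rot: [3.141, 0.002, -0.123]
wrist_force: [0.6, -0.1, 0.2]
finger_gap: 94.0
finger_force: 0.0
```

```bash
python3 go.py 627 -56.5 180 -0.12
```

```text
7.95 shift [113.3 171.6  33.1] rot [ 0.001  0.002 -0.003] at [535.6 127.6 213.3] rpy [ 3.141e+00  2.000e-03 -1.230e-01] gap 94.0 F [ 0.6 -0.1  0.2] 0.0
```

Scaled: 170 mm is 6.8, 144 mm is 5.76.

Request:
nudge_tcp --increments '{"ticks":[[0.8, 1.44, 0, 0, 0, 0], [1.6, 2.88, 0, 0, 0, 0], [2.4, 4.32, 0, 0, 0, 0], [3.2, 5.76, 0, 0, 0, 0], [3.76, 6.8, 0, 0, 0, 0]]}'

```text
clock: 8.45
eef_pos: [608.2, -53.3, 212.9]
eef_rot: [3.142, 0.003, -0.123]
wrist_force: [-0.7, 0.5, 0.3]
finger_gap: 93.9
finger_force: 0.0
```

Request:
nudge_tcp --increments '{"ticks":[[0, 0, 0, 0, 0, 0], [0, 0, 0, 0, 0, 0]]}'

```text
clock: 8.65
eef_pos: [607.7, -51.0, 213.3]
eef_rot: [-3.141, 0.003, -0.123]
wrist_force: [-0.1, -0.3, -0.1]
finger_gap: 93.8
finger_force: 0.0
```

```bash
python3 go.py 627 -56.5 36 -0.12
```

```text
8.65 shift [ 20.3   3.1 177.2] rot [-0.     0.003 -0.003] at [607.7 -51.  213.3] rpy [-3.141e+00  3.000e-03 -1.230e-01] gap 93.8 F [-0.1 -0.3 -0.1] 0.0
```

Scaled: 110 mm is 4.4, 100 mm is 4.

Request:
nudge_tcp --increments '{"ticks":[[0.48, 0.08, 0.6, 0, 0, 0], [0.8, 0.12, 1.8, 0, 0, 0], [0.8, 0.12, 3, 0, 0, 0], [0.8, 0.12, 4, 0, 0, 0], [0.8, 0.12, 4.4, 0, 0, 0]]}'

```text
clock: 9.15
eef_pos: [626.2, -54.8, 102.0]
eef_rot: [-3.141, 0.004, -0.121]
wrist_force: [-0.9, 0.1, 0.3]
finger_gap: 94.1
finger_force: 0.0
```

Request:
nudge_tcp --increments '{"ticks":[[0, 0, 0, 0, 0, 0], [0, 0, 0, 0, 0, 0]]}'

```text
clock: 9.35
eef_pos: [628.1, -55.9, 106.2]
eef_rot: [3.142, -0.001, -0.122]
wrist_force: [0.8, -0.0, 0.3]
finger_gap: 94.4
finger_force: 0.0
```

```bash
python3 go.py 627.5 -56.5 36 -0.12
```

```text
9.35 shift [-0.6  0.7 70.2] rot [ 0.    -0.001 -0.002] at [628.1 -55.9 106.2] rpy [ 3.142e+00 -1.000e-03 -1.220e-01] gap 94.4 F [ 0.8 -0.   0.3] 0.0
```

Scaled: 68 mm is 2.72, 66 mm is 2.64.

Request:
nudge_tcp --increments '{"ticks":[[0, 0.04, 0.8, 0, 0, 0], [0, 0.04, 1.6, 0, 0, 0], [0, 0.04, 2.2, 0, 0, 0], [0, 0.04, 2.64, 0, 0, 0], [0, 0.04, 2.72, 0, 0, 0]]}'

```text
clock: 9.85
eef_pos: [627.4, -57.2, 36.3]
eef_rot: [-3.142, 0.001, -0.122]
wrist_force: [-0.8, -0.7, -0.0]
finger_gap: 94.1
finger_force: 0.0
```

Request:
nudge_tcp --increments '{"ticks":[[0, 0, 0, 0, 0, 0], [0, 0, 0, 0, 0, 0], [0, 0, 0, 0, 0, 0]]}'

```text
clock: 10.15
eef_pos: [628.0, -57.4, 37.8]
eef_rot: [3.142, -0.001, -0.122]
wrist_force: [0.1, -0.3, 0.4]
finger_gap: 94.1
finger_force: 0.0
```

```bash
python3 go.py 627.5 -56.5 36 -0.12
```

```text
10.15 shift [-0.6 -0.8  1.8] rot [ 0.    -0.001 -0.002] at [628.  -57.4  37.8] rpy [ 3.142e+00 -1.000e-03 -1.220e-01] gap 94.1 F [ 0.1 -0.3  0.4] 0.0
```

Request:
nudge_tcp --increments '{"ticks":[[0, 0, 0, 0, 0, 0], [0, 0, 0, 0, 0, 0], [0, 0, 0, 0, 0, 0], [0, 0, 0, 0, 0, 0], [0, 0, 0, 0, 0, 0]]}' --finger_gap 44 --grip_n 20

```text
clock: 10.65
eef_pos: [627.6, -57.4, 37.0]
eef_rot: [3.142, 0.0, -0.122]
wrist_force: [-0.1, -0.0, -0.4]
finger_gap: 57.4
finger_force: 0.0
```

Request:
nudge_tcp --increments '{"ticks":[[0, 0, -0.16, 0, 0, 0], [0, 0, -0.56, 0, 0, 0], [0, 0, -1.36, 0, 0, 0], [0, 0, -2.56, 0, 0, 0], [0, 0, -3.6, 0, 0, 0]]}' --grip_n 25

```text
clock: 11.15
eef_pos: [627.6, -57.4, 128.9]
eef_rot: [-3.142, -0.0, -0.122]
wrist_force: [0.3, 0.1, -2.1]
finger_gap: 51.5
finger_force: 25.0
```

```bash
python3 go.py 442.5 -337 145 -0.12
```

```text
11.15 shift [-149.6  300.1  -16.2] rot [-0.    -0.    -0.002] at [627.6 -57.4 128.9] rpy [-3.142 -0.    -0.122] gap 51.5 F [ 0.3  0.1 -2.1] 25.0
```

The fingers were still closing when the lift began, so the grip height is uncertain. I check the held jar.

Request:
nudge_tcp --increments '{"ticks":[[0, 0, -0.6, 0, 0, 0], [0, 0, -0.6, 0, 0, 0], [0, 0, -0.6, 0, 0, 0]]}'

```text
clock: 11.45
eef_pos: [627.2, -57.3, 141.0]
eef_rot: [-3.142, 0.001, -0.122]
wrist_force: [-0.3, -0.1, -3.3]
finger_gap: 51.2
finger_force: 25.0
```

Run:
```python
from h import *
p,d,W,K,R,t=cam("scene"); print(manip.read_state()["eef_pos"])
m=(np.abs(W[...,0]-628)<40)&(np.abs(W[...,1]+57)<32)&(W[...,2]>30)&(W[...,2]<260)
v,u=np.where(m); print(u.min(),u.max(),v.min(),v.max())
# column profile at the jar axis
for vv in range(v.min(),v.max()+1,2):
    r=np.where(m[vv])[0]
    if len(r): c=(r.min()+r.max())//2; print(vv,r.min(),r.max(),W[vv,c].round(0),p[vv,c])
cv2.imwrite("pics/s3.png",cv2.resize(p[80:240,170:320,::-1],None,fx=4,fy=3.75))
```

```text
[626.9868612  -57.28421203 140.44490384]
207 237 133 191
133 209 215 [632. -83. 255.] [92 80 61]
135 209 235 [ 214. -193.   -5.] [80 72 54]
137 207 235 [ 230. -192.   -4.] [57 60 59]
139 207 224 [653. -70. 253.] [100 101  98]
141 207 233 [657. -58. 251.] [79 80 79]
143 207 233 [ 270. -183.   -2.] [49 52 50]
145 211 233 [ 277. -174.   -3.] [49 51 50]
147 211 233 [ 287. -172.   -5.] [50 52 50]
149 211 236 [ 305. -163.   -0.] [47 49 47]
151 211 236 [ 314. -161.   -2.] [48 51 49]
153 212 236 [ 325. -154.   -2.] [48 50 49]
155 212 236 [ 337. -151.   -1.] [48 49 49]
157 212 236 [604. -67. 174.] [42 43 42]
159 212 237 [617. -63. 177.] [40 40 40]
161 212 236 [627. -60. 179.] [37 38 39]
163 212 236 [631. -59. 176.] [41 39 43]
165 212 237 [639. -57. 176.] [39 40 42]
167 212 237 [645. -55. 175.] [39 39 40]
169 213 237 [652. -51. 175.] [41 41 41]
171 213 237 [653. -51. 169.] [41 42 43]
173 213 237 [650. -52. 162.] [62 51 46]
175 216 237 [654. -49. 159.] [142  97  61]
177 216 237 [651. -50. 151.] [159 107  63]
179 217 237 [651. -48. 146.] [161 112  70]
181 217 237 [649. -49. 138.] [182 165 140]
183 217 237 [651. -48. 134.] [200 199 178]
185 217 237 [650. -49. 127.] [205 202 179]
187 218 237 [653. -48. 124.] [162 132 104]
189 220 235 [652. -49. 116.] [142  91  51]
191 222 232 [650. -50. 109.] [145 119  98]
```

View pics/s3.png

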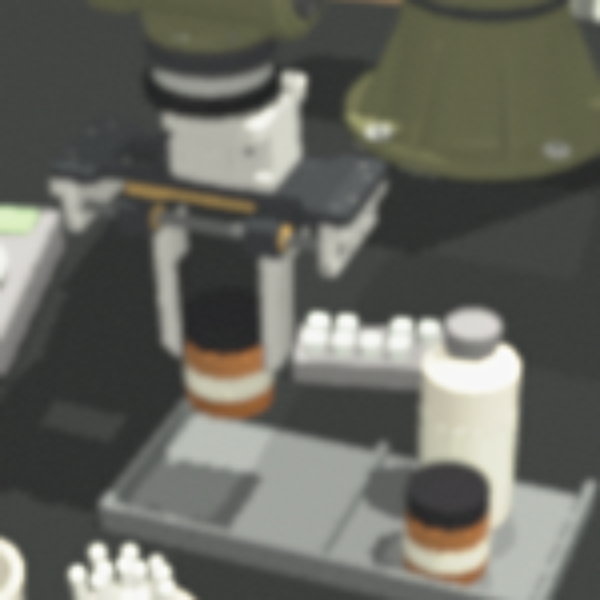

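The jar hangs upright in the fingers, lid top at (225,295) in the crop, with its bottom about 32 mm below the TCP, so it did not slip noticeably. Next is the pan centre and the transfer.

Run:
```python
from h import *
from scipy.spatial import ConvexHull
for n,B,z0 in(("top",(340,425,190,280),52),("scene",(115,195,125,185),50)):
    W=np.load(n+"0.npz")["W"]; P=W[B[2]:B[3],B[0]:B[1]].reshape(-1,3); P=P[(P[:,2]>z0)&(P[:,2]<62)&(np.hypot(P[:,0]-442,P[:,1]+337)<65)]
    H=P[ConvexHull(P[:,:2]).vertices,:2]; s=np.linalg.lstsq(np.c_[2*H,np.ones(len(H))],(H**2).sum(1),rcond=None)[0]
    print(n,s[:2],np.sqrt(s[2]+s[:2]@s[:2]),P[:,2].mean())
```

```bash
python3 go.py 442 -337 140 -0.12
```

```text
top [ 441.38855735 -338.55089506] 54.889362642340615 56.19619575029645
scene [ 443.19734767 -336.5860959 ] 55.4096802199789 53.761828536738456
11.5 shift [-149.5  300.2    0.7] rot [-0.     0.002 -0.002] at [627.  -57.3 140.4] rpy [-3.142e+00  2.000e-03 -1.220e-01] gap 51.5 F [ 0.3  0.5 -2.6] 25.0
```

Scaled: 156 mm is 6.24, 122 mm is 4.88.

Request:
nudge_tcp --increments '{"ticks":[[-0.4, 0.8, 0, 0, 0, 0], [-1.08, 2.16, 0, 0, 0, 0], [-1.76, 3.52, 0, 0, 0, 0], [-2.44, 4.88, 0, 0, 0, 0], [-3.12, 6.24, 0, 0, 0, 0]]}'

```text
clock: 12.0
eef_pos: [529.6, -203.5, 140.5]
eef_rot: [-3.141, 0.002, -0.122]
wrist_force: [0.1, -0.6, -2.5]
finger_gap: 51.7
finger_force: 25.0
```

Request:
nudge_tcp --increments '{"ticks":[[-0.68, 1.36, 0, 0, 0, 0], [-1.36, 2.72, 0, 0, 0, 0], [-2.04, 4.08, 0, 0, 0, 0], [-2.56, 5.2, 0, 0, 0, 0], [-2.8, 5.68, 0, 0, 0, 0]]}'

```text
clock: 12.5
eef_pos: [442.6, -336.6, 140.6]
eef_rot: [-3.141, 0.002, -0.124]
wrist_force: [0.5, -0.7, -2.9]
finger_gap: 51.5
finger_force: 25.0
```

Request:
nudge_tcp --increments '{"ticks":[[0, 0, 0, 0, 0, 0], [0, 0, 0, 0, 0, 0], [0, 0, 0, 0, 0, 0]]}'

```text
clock: 12.8
eef_pos: [445.0, -334.0, 141.6]
eef_rot: [-3.141, 0.0, -0.121]
wrist_force: [0.1, 0.3, -1.9]
finger_gap: 51.4
finger_force: 25.0
```

```bash
python3 go.py 442.3 -337.5 88 -0.12
```

```text
12.8 shift [-2.2  3.8 53.6] rot [-0.     0.    -0.001] at [ 445.  -334.   141.6] rpy [-3.141  0.    -0.121] gap 51.4 F [ 0.1  0.3 -1.9] 25.0
```

Request:
nudge_tcp --increments '{"ticks":[[-0.04, 0.08, 0.48, 0, 0, 0], [-0.08, 0.16, 1.04, 0, 0, 0], [-0.08, 0.16, 1.44, 0, 0, 0], [-0.08, 0.16, 1.72, 0, 0, 0], [-0.08, 0.16, 1.84, 0, 0, 0]]}'

```text
clock: 13.3
eef_pos: [441.6, -338.5, 94.8]
eef_rot: [-3.141, 0.001, -0.122]
wrist_force: [-0.0, 0.7, -2.6]
finger_gap: 51.8
finger_force: 25.0
```

Request:
nudge_tcp --increments '{"ticks":[[0, 0, 0, 0, 0, 0], [0, 0, 0, 0, 0, 0], [0, 0, 0.04, 0, 0, 0], [0, 0, 0.08, 0, 0, 0], [0, 0, 0.08, 0, 0, 0]]}'

```text
clock: 13.8
eef_pos: [441.9, -338.8, 94.0]
eef_rot: [3.142, -0.0, -0.122]
wrist_force: [0.6, 0.5, -1.2]
finger_gap: 51.5
finger_force: 25.0
```

```bash
python3 go.py 442.3 -337.5 88 -0.12
```

```text
13.8 shift [ 0.3 -1.4  6. ] rot [ 0.    -0.    -0.002] at [ 441.9 -338.8   94. ] rpy [ 3.142 -0.    -0.122] gap 51.5 F [ 0.6  0.5 -1.2] 25.0
```

Scaled: 3.5 mm is 0.14, 3 mm is 0.12.

Request:
nudge_tcp --increments '{"ticks":[[0, 0, 0.04, 0, 0, 0], [0, 0, 0.08, 0, 0, 0], [0, 0, 0.12, 0, 0, 0], [0, 0, 0.14, 0, 0, 0], [0, 0, 0.14, 0, 0, 0]]}'

```text
clock: 14.3
eef_pos: [441.9, -338.8, 90.3]
eef_rot: [-3.141, 0.0, -0.122]
wrist_force: [0.0, 0.1, -2.4]
finger_gap: 51.5
finger_force: 25.0
```

```bash
python3 go.py 442.3 -337.5 88 -0.12
```

```text
14.3 shift [ 0.3 -1.3  2.3] rot [-0.     0.    -0.002] at [ 441.9 -338.8   90.3] rpy [-3.141  0.    -0.122] gap 51.5 F [ 0.   0.1 -2.4] 25.0
```

Scaled: 1.5 mm is 0.06, 1 mm is 0.04.

Request:
nudge_tcp --increments '{"ticks":[[0, 0, 0.02, 0, 0, 0], [0, 0, 0.04, 0, 0, 0], [0, 0, 0.06, 0, 0, 0], [0, 0, 0.06, 0, 0, 0]]}'

```text
clock: 14.7
eef_pos: [441.9, -338.9, 88.9]
eef_rot: [3.142, -0.0, -0.122]
wrist_force: [0.2, 0.2, -2.0]
finger_gap: 51.6
finger_force: 25.0
```

Request:
nudge_tcp --increments '{"ticks":[[0, 0, 0.016, 0, 0, 0], [0, 0, 0.032, 0, 0, 0], [0, 0, 0.032, 0, 0, 0]]}'

```text
clock: 15.0
eef_pos: [442.0, -338.9, 88.8]
eef_rot: [3.141, -0.0, -0.122]
wrist_force: [-2.3, 1.6, 6.0]
finger_gap: 51.7
finger_force: 25.0
```

Contact again; release, go straight up, and look.

Request:
nudge_tcp --increments '{"ticks":[[0, 0, 0, 0, 0, 0], [0, 0, 0, 0, 0, 0], [0, 0, 0, 0, 0, 0], [0, 0, 0, 0, 0, 0], [0, 0, 0, 0, 0, 0]]}' --finger_gap 90

```text
clock: 15.5
eef_pos: [441.9, -338.8, 88.1]
eef_rot: [-3.142, -0.0, -0.122]
wrist_force: [-0.4, -0.9, 0.2]
finger_gap: 88.1
finger_force: 0.0
```

Request:
nudge_tcp --increments '{"ticks":[[0, 0, -0.6, 0, 0, 0], [0, 0, -1.8, 0, 0, 0], [0, 0, -3.4, 0, 0, 0], [0, 0, -4.8, 0, 0, 0], [0, 0, -4.8, 0, 0, 0]]}'

```text
clock: 16.0
eef_pos: [443.1, -339.9, 213.0]
eef_rot: [3.137, -0.006, -0.122]
wrist_force: [-0.4, 0.0, 0.3]
finger_gap: 90.3
finger_force: 0.0
```

Request:
nudge_tcp --increments '{"ticks":[[0, 0, 0, 0, 0, 0], [0, 0, 0, 0, 0, 0], [0, 0, 0, 0, 0, 0]]}'

```text
clock: 16.3
eef_pos: [441.6, -338.6, 206.9]
eef_rot: [-3.14, 0.002, -0.122]
wrist_force: [-0.5, -0.8, -0.4]
finger_gap: 90.3
finger_force: 0.0
```

Run:
```python
from h import *
p,d,W,K,R,t=cam("scene"); cv2.imwrite("pics/s4.png",cv2.resize(p[60:260,90:430,::-1],None,fx=2.2,fy=2.2))
m=(np.abs(W[...,0]-442)<60)&(np.abs(W[...,1]+337)<60)&(W[...,2]>112)&(W[...,2]<135); Q=W[m]; print(len(Q),cv2.minEnclosingCircle(Q[:,:2].astype(np.float32)),np.median(Q[:,2]))
```

```text
193 ((443.19512939453125, -335.07525634765625), 27.976816177368164) 123.01644433950989
```

View pics/s4.png

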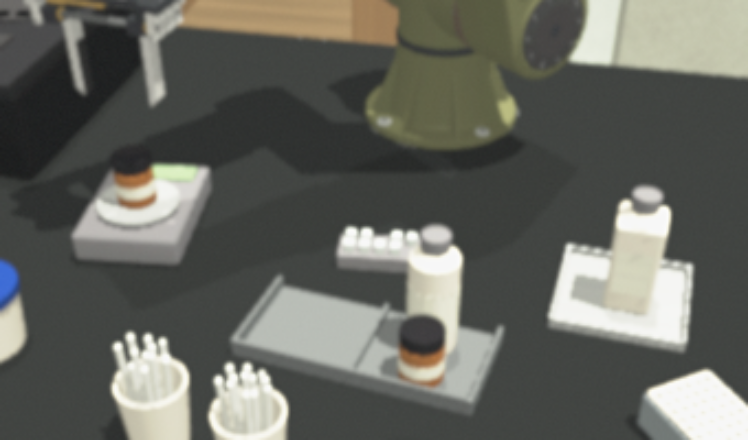

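The jar (135,178) stands upright at the centre of the pan. The bottle (638,250) stands in the tray, and the gripper is clear of both.

```bash
python3 -c "from cell import manip; print(manip.sign_off())"
```

```text
the job is handed in; nothing more can be done
None
```

The square bottle stands upright in the tray and the right amber jar stands upright near the centre of the balance pan, both released; I handed the job in at about 16 s, but sign-off returned no verdict.

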